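# Lay out the inspection kit in reverse order in the other rack

### The job

The next wheel is inspected in the opposite sequence: move the torch, the two plug gauges and the marker from the old rack into the blue rack in reverse order, so that the thing now farthest left in its row ends farthest right, the second from the left ends second from the right, and so on. Lay each one centred in both V rests of its seat, either end forward, and leave all four lying still. Do not knock the ink bottle or the setting ring about.

Things in the scene. Friction and masses are not known exactly. Their poses are not given: they have to be found in the camera images.
- torch: Black inspection torch, a rod 118 mm long and 31 mm thick. Origin: midway along its length on its underside, 16 mm below its long axis; own y along its length (either way round), z up. Seated in V rests of either rack, its origin is about 34 mm above the bench. Grip it across its middle, 31 mm wide, 0.13 kg.
- red_gauge: Plug gauge with a red band: dark hexagonal handle with a bright steel plug at each end, 123 mm long, 24 mm wide (plugs 21 mm). Origin: midway along its length on its underside, 10.5 mm below its long axis; own y along its length (either way round), z up. Seated in V rests of either rack, its origin is about 32 mm above the bench. Grip it across its middle, 21 to 24 mm wide, on the dark handle, 0.16 kg.
- green_gauge: Plug gauge with a green band: dark hexagonal handle with a bright steel plug at each end, 123 mm long, 30 mm wide (plugs 27 mm). Origin: midway along its length on its underside, 13.5 mm below its long axis; own y along its length (either way round), z up. Seated in V rests of either rack, its origin is about 33 mm above the bench. Grip it across its middle, 27 to 30 mm wide, on the dark handle, 0.16 kg.
- marker: Felt marker with white barrel and blue cap, 130 mm long, 17 mm thick. Origin: midway along its length on its underside, 9 mm below its long axis; own y along its length (either way round), z up. Seated in V rests of either rack, its origin is about 31 mm above the bench. Grip it across its middle, 17 mm wide, 0.02 kg.
- old_rack: Old rack, full at the start: dark steel plate 136 (x) by 252 (y) by 6 mm, fixed, with the four black rests in a row at y = -90, -30, 30, 90 mm, x = 0 (their feet reach 9 mm above the bench). Nearer or farther than the new rack. Origin: centre of its underside, on the bench; x away from the robot, y to its left along the row.
- new_rack: New rack, empty: blue plate 136 (x) by 252 (y) by 6 mm, fixed; origin and axes as the old rack's. Four seats at y = -90, -30, 30, 90 mm, each two white 90-degree V yokes 20 mm thick centred at x = -50 and 50 mm, the V 37 mm wide, its bottom 28 and tips 46 mm above the bench. Things lie along x, middle over x = 0; 80 mm free for fingers between the yokes.
- torch_rest: Black rest in the old rack on which the torch lies at the start, with a yellow strip on its foot; fixed; foot 124 mm (x) by 24 mm (y), two V yokes shaped and spaced like those of the new rack. Origin: centre of its underside, 6 mm above the bench; x along the thing in it, y to the robot's left along the row.
- red_gauge_rest: Black rest in the old rack on which the red-banded plug gauge lies at the start, with a red strip on its foot; fixed; foot 124 mm (x) by 24 mm (y), two V yokes shaped and spaced like those of the new rack. Origin: centre of its underside, 6 mm above the bench; x along the thing in it, y to the robot's left along the row.
- green_gauge_rest: Black rest in the old rack on which the green-banded plug gauge lies at the start, with a green strip on its foot; fixed; foot 124 mm (x) by 24 mm (y), two V yokes shaped and spaced like those of the new rack. Origin: centre of its underside, 6 mm above the bench; x along the thing in it, y to the robot's left along the row.
- marker_rest: Black rest in the old rack on which the blue marker lies at the start, with a blue strip on its foot; fixed; foot 124 mm (x) by 24 mm (y), two V yokes shaped and spaced like those of the new rack. Origin: centre of its underside, 6 mm above the bench; x along the thing in it, y to the robot's left along the row.
- ink_bottle: Bystander: white and blue ink bottle, 39 mm in diameter and 82 mm tall, standing loose on the bench to the left of the racks; origin at the centre of its underside.
- setting_ring: Bystander: black and white setting ring, 58 mm in diameter and 20 mm high, lying loose on the bench right of the racks; origin at the centre of its underside.
There are look-alikes about, which are no part of the job. Leave any brown look-alike of the green_gauge alone.

How it is judged:
By the outcome, as a careful person would: the job done as asked, in the order asked, and still so for the second after the job is handed in, with the robot touching nothing.
It also fails if it takes over 109 s, if anything falls off the work surface, if the arm or the gripper's body presses on something with over 40 N, if the wrist force passes 120 N, or if a joint passes its speed limit or range.

### The arm

A 6-joint arm with a two-finger parallel gripper is mounted at the origin on a cart in front of the work surface, level with it; the furniture and walls round the work are solid. World frame = base frame: x ahead of the robot, y to its left, z up, the work surface at z = 0. Lengths are in mm, angles in rad, forces in N, time in s.
With the tool pointing down it reaches from about 275 to 750 mm from the base axis. Payload 10.2 kg.
Tool frame: the origin (TCP) lies midway between the tips of the shut fingers; the grasp point (between the pads) lies 19 mm behind it; z points along the fingers, y is the line along which they close (so a half turn about z gives the same grasp; the last joint's range is limited). The gripper opens to 85 mm and grips with 20 to 120 N. Pads are 22 mm wide; open, the fingers measure 114 mm over their backs; the gripper's body (76 mm by 85 mm) begins 54 mm behind the grasp point. The pads swing forward as they close: fully open they stand 13 mm farther back than shut.
Start: joints at [1.03, 0.313, 1.498, -0, 1.331, -0.223], TCP at [164.063, 498.713, 231.294] pointing down, gripper open.
Joint ranges: [-2.94, 2.94], [-0.97, 2.17], [0.19, 2.56], [-1.23, 4.37], [0.02, 3.11], [-2.88, 2.88]. Speed limits (rad/s): [2.39, 2.39, 3.01, 3.14, 3.14, 3.14].

### API

Orientations are given as a unit quaternion [w, x, y, z].
In Python, from rig import sense, capture, finish_job, find_in, place_of gives the robot as it stands. The module is installed in compiled form; this text tells all that it offers.
- The arm moves only by the shell command python3 -m jog 'ROWS' [FORCE]. ROWS is JSON, a list of rows, each an object of numbers: "tx", "ty", "tz": the shift along the tool's x, y, z in mm; "ax", "ay", "az": the turn, a rotation vector about the tool's x, y, z in rad; "jaw": the closure, from -1 (fully open) to 1 (shut), so that 0 is half open. In form: [{"tx": .., "ty": .., "tz": .., "ax": .., "ay": .., "az": .., "jaw": ..}, ...]. A call has 1 to 5 rows; each row shifts and turns the commanded pose from where the row before left it, along the tool's axes as they then stand; what a row does not reach is not made up. A row lasts 1/8 s, in which the tool goes at most 62.5 mm and 10.7 degrees, less where a joint would pass 70% of its speed; a pose out of reach is approached as far as the arm can. A call with a gripper value outside its range is refused whole. The fingers move at their own pace and stop on an object; FORCE is the grip in N (left out, the last holds). Time passes only in rows, so rows that do not move let the fingers close. It gives the time, the measured TCP pose, the force, the opening and the grip force at its end, in the units of the state.
- sense(): the state, without advancing time (a new reading comes with each control period).
- capture(name): name is "scene" or "top" or "wrist"; returns a dict with "color" (384x512x3 uint8, red, green, blue), "depth" (384x512 float32, mm along the optical axis (not along the pixel's ray), 0 where there is no reading), "fx", "fy", "cx", "cy" (pixels), "camera_from_world" (4x4, takes a point from world to camera coordinates); the wrist camera has in their place "mount" (4x4, takes a point from camera to tool coordinates, whose origin is the TCP and whose axes are the flange's). Camera axes: x right, y up, looking along -z (the intrinsics and any distortion apply to the point x, -y, -z); pixel columns grow to the right and rows downward; lengths in mm; the calibration is good to about 2 mm. A picture is of the moment at which its call begins: read the wrist's pose just before it.
- finish_job(): hands the job in; it is judged then, once.
Trained networks look in the newest picture that a camera, given by its name, has taken for a name from the list of things; names that differ only in an ending like _2 or _b are one class to them, and where a whole thing is asked for, a point or a joint stands for the part that bears it (a point fixed in the world has none). Each returns a list of dicts, best first, with "conf" (0 to 1); they miss things now and then, are a little off and sometimes report something else, mostly with a low value. They report only what shows in the picture. A call takes as long as a camera call. They do not tell look-alikes from the thing itself.
- find_in(query, camera): "centre" ([column, row] in pixels, amid what is visible of it).
- place_of(query, camera): "centre" ([column, row] in pixels: a listed point, or the origin of a listed thing).
The state is a dict: "time_s": time; "joints": joint angles; "dq": joint speeds; "tau": joint torques, N m; "eef_pos": TCP position; "ee_rot": TCP orientation; "force": force on the tool from outside, world axes, zero at the start; "wrist_torque": the same for the moment, N m; "grip_width": opening from 0.0 (shut) to 1.0 (fully open); "grip_force": force on a finger pad.
Only numpy, scipy, OpenCV 4.12 (cv2) and the standard library are available. Lean on these libraries where they do the work, as an engineer would, in place of code of your own. Each camera call takes 0.05 s, during which the arm holds its last target. There are 200 camera calls.

## Working session

There is one attempt and no reset: what is moved stays moved. The work goes in short steps, Python scripts to look and compute and a shell command to move; the robot and the scene stay as the last step left them, time stands still between calls to the robot, and variables do not carry over. Pictures are saved under pics/ and viewed, at most 14 in all, crops included, and the job is handed in when it is done.

```bash
mkdir -p pics
cat > h.py <<'E'
import numpy as np, cv2
from rig import sense, capture, finish_job, find_in, place_of
def cloud(c):
    d=c["depth"]; h,w=d.shape; u,v=np.meshgrid(np.arange(w),np.arange(h))
    P=np.stack([(u-c["cx"])/c["fx"]*d,-(v-c["cy"])/c["fy"]*d,-d,np.ones_like(d)],-1)
    W=P@np.linalg.inv(c["camera_from_world"]).T
    return W[...,:3]
E
python3 - <<'E'
from h import *
s=sense(); print({k:np.round(v,3).tolist() for k,v in s.items()})
T=["torch","red_gauge","green_gauge","marker","old_rack","new_rack","torch_rest","red_gauge_rest","green_gauge_rest","marker_rest","ink_bottle","setting_ring"]
for n in ["scene","top"]:
    c=capture(n); cv2.imwrite(f"pics/{n}0.png",cv2.resize(c["color"][...,::-1],(800,600)))
    W=cloud(c); np.savez(f"{n}0.npz",W=W,c=c["color"])
    print(n,c["fx"],c["cx"],np.linalg.inv(c["camera_from_world"])[:3].round(2).tolist(), [k for k in c])
    for t in T:
        for r in find_in(t,n)[:3]:
            u,v=np.round(r["centre"]).astype(int); print(t,u,v,round(r["conf"],2),W[v,u].round(0).tolist())
E
```

```text
{'time_s': 0.0, 'joints': [1.03, 0.313, 1.498, -0.0, 1.331, -0.223], 'dq': [-0.001, 0.0, -0.001, 0.0, 0.001, -0.001], 'tau': [-0.001, -41.226, -25.974, -0.0, 0.004, -0.0], 'eef_pos': [163.93, 498.484, 230.74], 'ee_rot': [-0.0, 0.158, 0.987, -0.001], 'force': [0.222, -1.072, -0.297], 'wrist_torque': [-0.01, 0.019, -0.045], 'grip_force': 0.0, 'grip_width': 0.997}
scene 461.82524199552756 259.73641604074083 [[0.55, 0.6, -0.58, -323.01], [-0.83, 0.41, -0.38, -543.04], [0.01, 0.69, 0.72, 1155.04]] ['color', 'depth', 'fx', 'fy', 'cx', 'cy', 'camera_from_world']
torch 216 152 0.67 [627.0, 261.0, 56.0]
torch 244 165 0.51 [632.0, 142.0, 51.0]
red_gauge 213 161 0.73 [621.0, 273.0, 11.0]
red_gauge 228 163 0.54 [618.0, 202.0, 40.0]
green_gauge 390 222 0.67 [707.0, -376.0, 17.0]
green_gauge 250 177 0.59 [589.0, 88.0, 58.0]
marker 217 159 0.49 [640.0, 269.0, 9.0]
marker 241 167 0.48 [623.0, 149.0, 45.0]
old_rack 240 185 0.97 [551.0, 102.0, 44.0]
new_rack 186 194 0.72 [442.0, 252.0, 6.0]
new_rack 239 175 0.65 [618.0, 155.0, 7.0]
torch_rest 215 159 0.57 [637.0, 277.0, 6.0]
red_gauge_rest 228 170 0.4
[... 328 characters left out ...]
.0, -0.02, -0.0, 54.11], [-0.0, 0.06, 1.0, 1661.43]] ['color', 'depth', 'fx', 'fy', 'cx', 'cy', 'camera_from_world']
torch 189 168 0.54 [634.0, 277.0, 62.0]
red_gauge 211 171 0.61 [623.0, 202.0, 52.0]
green_gauge 379 143 0.76 [712.0, -389.0, 32.0]
green_gauge 246 171 0.65 [620.0, 81.0, 60.0]
marker 225 170 0.48 [626.0, 154.0, 45.0]
old_rack 221 174 0.74 [617.0, 171.0, 5.0]
new_rack 198 222 0.74 [448.0, 255.0, 9.0]
torch_rest 193 185 0.57 [576.0, 265.0, 54.0]
red_gauge_rest 212 165 0.62 [649.0, 201.0, 15.0]
green_gauge_rest 290 218 0.69 [455.0, -72.0, -2.0]
marker_rest 244 172 0.74 [617.0, 88.0, 57.0]
marker_rest 229 182 0.64 [587.0, 143.0, 10.0]
setting_ring 291 214 0.69 [469.0, -74.0, 21.0]
```

Run:
```python
from h import *
c=np.load("top0.npz")["c"][...,::-1]
cv2.imwrite("pics/topc.png",cv2.resize(c[120:280,130:330],None,fx=4,fy=4,interpolation=cv2.INTER_CUBIC)[:600])
```

```text
(no output)
```

View pics/topc.png

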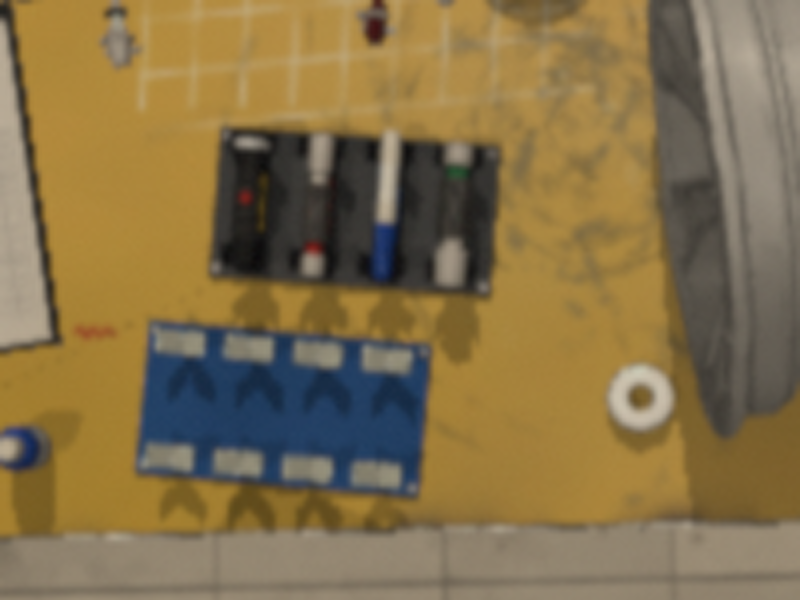

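View pics/scene0.png

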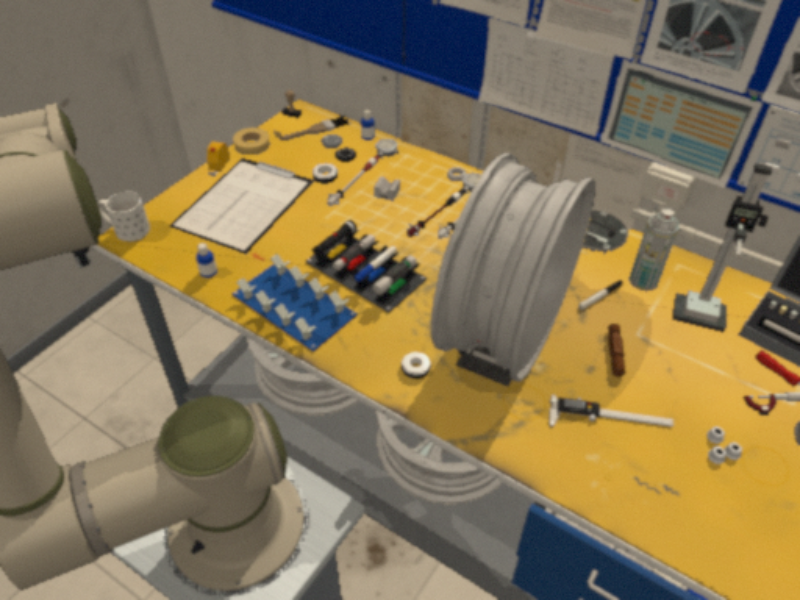

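The top crop shows the old rack (crop x 215–495, y 130–290). From left to right it holds the torch (250,200), red gauge (318,200), marker (388,205) and green gauge (455,215). The blue rack is at (285,410), the ring at (640,397) and the bottle at (20,447). The brown look-alike lies far right in the scene view at (615,350), outside the rack, so the gauge with the green band in the rack is the right one. The blue rack's order must therefore be green, marker, red, torch from left to right.

Run:
```python
from h import *
for n in ["top","scene"]:
    z=np.load(n+"0.npz"); W=z["W"]; c=z["c"].astype(int); hsv=cv2.cvtColor(z["c"],cv2.COLOR_RGB2HSV)
    X,Y,Z=W[...,0],W[...,1],W[...,2]
    box=(X>350)&(X<720)&(Y>-20)&(Y<340)
    blue=box&(hsv[...,0]>100)&(hsv[...,0]<125)&(hsv[...,1]>120)&(X<530)&(Z<25)
    hi=box&(X<530)&(Z>25)
    dark=box&(X>530)&(hsv[...,1]<110)&(hsv[...,2]<110)&(Z<25)
    for m,l in[(blue,"blue"),(dark,"dark"),(hi,"yokes")]:
        k=cv2.morphologyEx(m.astype(np.uint8),cv2.MORPH_OPEN,np.ones((2,2)))>0
        P=W[k]; print(n,l,len(P),cv2.minAreaRect(P[:,:2].astype(np.float32)),"z",np.median(P[:,2]).round(1),P.mean(0).round(1))
    up=(box&(X>530)&(Z>38)).astype(np.uint8)
    N,L,S,C=cv2.connectedComponentsWithStats(up)
    for i in range(1,N):
        if S[i,4]<20: continue
        P=W[L==i]; r=cv2.minAreaRect(P[:,:2].astype(np.float32)); print(n,"item",S[i,4],np.round(r[0]),np.round(r[1]),round(r[2],1),"zmax",np.percentile(P[:,2],90).round(1))
```

```text
top blue 1441 ((439.5889587402344, 196.62181091308594), (283.1900939941406, 126.23786926269531), 83.95487213134766) z 6.1 [443.5 228.5   8.5]
top dark 1318 ((568.074462890625, 174.9919891357422), (261.5696105957031, 234.28721618652344), 85.35924530029297) z 6.6 [616.6 173.1  18.3]
top yokes 474 ((439.2353820800781, 200.24441528320312), (290.2059020996094, 122.08335876464844), 83.76305389404297) z 34.9 [446.1 232.   36.8]
top item 281 [631. 271.] [ 39. 119.] 84.4 zmax 65.6
top item 231 [623. 149.] [ 40. 128.] 84.1 zmax 51.0
top item 273 [622. 211.] [ 41. 121.] 83.9 zmax 55.9
top item 326 [612.  90.] [ 40. 123.] 85.0 zmax 61.7
scene blue 1221 ((135.41903686523438, -146.12347412109375), (1195.1065673828125, 206.24188232421875), 50.677513122558594) z 6.0 [439.6 214.8  10.9]
scene dark 1835 ((231.67245483398438, -188.3966064453125), (1284.988525390625, 287.4064025878906), 45.200626373291016) z -612.0 [ 589.2  175.  -332.9]
scene yokes 364 ((459.453125, 243.4385986328125), (215.9915771484375, 149.16436767578125), 83.14469146728516) z 33.8 [446.9 229.1  30.5]
scene item 243 [627. 268.] [ 40. 122.] 82.3 zmax 63.4
scene item 210 [621. 210.] [ 42. 126.] 85.5 zmax 54.4
scene item 197 [619. 152.] [ 41. 132.] 85.7 zmax 49.5
scene item 278 [609.  92.] [ 40. 129.] 83.2 zmax 61.1
```

```bash
python3 -m jog '[{"tx":-30,"ty":-12,"tz":-15},{"tx":-46,"ty":-17,"tz":-15},{"tx":-46,"ty":-17,"tz":-15},{"tx":-46,"ty":-17,"tz":-15},{"tx":-46,"ty":-17,"tz":-15}]'
python3 -m jog '[{"tx":-46,"ty":-17,"tz":-15},{"tx":-46,"ty":-17,"tz":-15},{"tx":-46,"ty":-17,"tz":-15},{"tx":-46,"ty":-17,"tz":-15},{"tx":-46,"ty":-17,"tz":-15}]'
python3 -m jog '[{"az":-0.11},{"az":-0.11},{"az":0},{"az":0}]'
cat >> h.py <<'E'
from scipy.spatial.transform import Rotation as R
def pose():
    s=sense(); w,x,y,z=s["ee_rot"]; return s,np.array(s["eef_pos"]),R.from_quat([x,y,z,w]).as_matrix()
def wrist(name):
    s,p,M=pose(); T=np.eye(4); T[:3,:3]=M; T[:3,3]=p
    c=capture("wrist"); c["camera_from_world"]=np.linalg.inv(T@c["mount"])
    cv2.imwrite(f"pics/{name}.png",c["color"][...,::-1]); W=cloud(c); np.savez(name+".npz",W=W,c=c["color"]); return c,W
def go(target,yaw=None,jaw=None):
    "shift in tool axes to reach world target with the tool down, tool y at angle yaw (deg)"
    s,p,M=pose(); d=M.T@(np.array(target)-p); print("pos",p.round(1),"toolz",M[:,2].round(4),"yaw y",np.degrees(np.arctan2(M[1,1],M[0,1])).round(2),"shift",d.round(1),"F",np.round(s["force"],1),"grip",s["grip_width"],s["grip_force"],"t",s["time_s"])
E
python3 - <<'E'
from h import *
go([530,200,380])
c,W=wrist("w1"); print(c["mount"].round(2).tolist(),c["fx"])
E
```

```text
pos [164.1 498.7 231.3] toolz [ 0. -0. -1.] yaw y 71.79 shift [-441.  -169.4 -148.7] F [ 0.2 -0.6 -0.1] grip 1.0014370468617007 0.0 t 1.3
[[0.0, 0.96, 0.27, 69.85], [1.0, -0.0, 0.0, -1.34], [0.0, 0.27, -0.96, -142.53], [0.0, 0.0, 0.0, 1.0]] 345.65912855446504schema error: expected keys tx, ty, tz, ax, ay, az, jaw
schema error: expected keys tx, ty, tz, ax, ay, az, jaw
schema error: expected keys tx, ty, tz, ax, ay, az, jaw
```

View pics/w1.png

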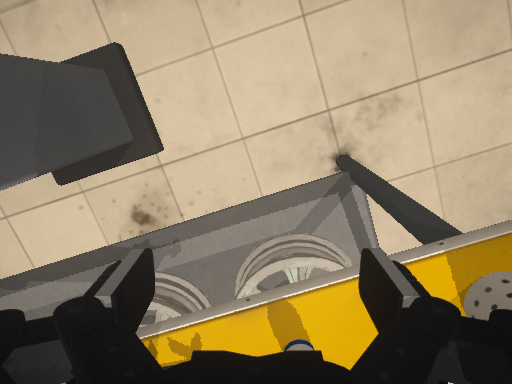

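The wrist view shows only the bench edge, because the moves were refused: every row needs all seven keys.

```bash
python3 -m jog '[{"tx":-30,"ty":-12,"tz":-15,"ax":0,"ay":0,"az":0,"jaw":-1},{"tx":-46,"ty":-17,"tz":-15,"ax":0,"ay":0,"az":0,"jaw":-1},{"tx":-46,"ty":-17,"tz":-15,"ax":0,"ay":0,"az":0,"jaw":-1},{"tx":-46,"ty":-17,"tz":-15,"ax":0,"ay":0,"az":0,"jaw":-1},{"tx":-46,"ty":-17,"tz":-15,"ax":0,"ay":0,"az":0,"jaw":-1}]'
python3 -m jog '[{"tx":-46,"ty":-17,"tz":-15,"ax":0,"ay":0,"az":0,"jaw":-1},{"tx":-46,"ty":-17,"tz":-15,"ax":0,"ay":0,"az":0,"jaw":-1},{"tx":-46,"ty":-17,"tz":-15,"ax":0,"ay":0,"az":0,"jaw":-1},{"tx":-46,"ty":-17,"tz":-15,"ax":0,"ay":0,"az":0,"jaw":-1},{"tx":-43,"ty":-17,"tz":-15,"ax":0,"ay":0,"az":0,"jaw":-1}]'
python3 -m jog '[{"tx":0,"ty":0,"tz":0,"ax":0,"ay":0,"az":-0.11,"jaw":-1},{"tx":0,"ty":0,"tz":0,"ax":0,"ay":0,"az":-0.11,"jaw":-1},{"tx":0,"ty":0,"tz":0,"ax":0,"ay":0,"az":0,"jaw":-1},{"tx":0,"ty":0,"tz":0,"ax":0,"ay":0,"az":0,"jaw":-1}]'
python3 - <<'E'
from h import *
go([530,200,380])
c,W=wrist("w2")
E
```

```text
time_s: 1.98
eef_pos: [343.4, 354.7, 306.9]
ee_rot: [0.0, 0.158, 0.987, 0.0]
force: [-0.4, 1.1, 0.3]
grip_width: 1.003
grip_force: 0.0
time_s: 2.6
eef_pos: [532.6, 202.9, 381.8]
ee_rot: [0.0, 0.158, 0.987, 0.0]
force: [0.5, 1.1, 0.0]
grip_width: 1.002
grip_force: 0.0
time_s: 3.1
eef_pos: [531.4, 204.2, 381.3]
ee_rot: [0.0, 0.05, 0.999, -0.0]
force: [0.1, -0.1, 0.2]
grip_width: 0.997
grip_force: 0.0
pos [531.4 204.2 381.3] toolz [ 1.e-04 -0.e+00 -1.e+00] yaw y 84.29 shift [ 0.9 -4.4  1.3] F [ 0.1 -0.1  0.2] grip 0.9966140826889679 0.0 t 3.1
```

View pics/w2.png

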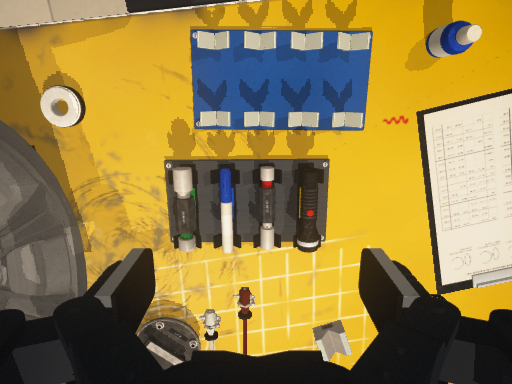

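The wrist view shows the blue rack at (282,80) and the old rack at (247,205), holding from image right to left (world left to right) torch, red, marker and green. The tool is aligned with the racks.

```bash
cat > meas.py <<'E'
from h import *
def meas(n):
    z=np.load(n+".npz"); W=z["W"]; hsv=cv2.cvtColor(z["c"],cv2.COLOR_RGB2HSV); v,u=np.mgrid[:384,:512]
    X,Y,Z=W[...,0],W[...,1],W[...,2]
    def rect(m,l):
        k=cv2.morphologyEx(m.astype(np.uint8),cv2.MORPH_OPEN,np.ones((3,3)))
        N,L,S,C=cv2.connectedComponentsWithStats(k); P=W[L==1+np.argmax(S[1:,4])]
        r=cv2.minAreaRect(P[:,:2].astype(np.float32)); print(n,l,len(P),np.round(r[0],1),np.round(r[1],1),round(r[2],2),"z",np.percentile(P[:,2],[5,50,95]).round(1))
    ok=(v<255)&(X>350)
    rect(ok&(hsv[...,0]>100)&(hsv[...,0]<125)&(hsv[...,1]>120)&(X<530)&(Z<14)&(Z>0),"blue")
    rect(ok&(hsv[...,2]<110)&(hsv[...,1]<110)&(X>530)&(Z<16)&(Z>3)&(Y>0)&(Y<330),"dark")
    for l,s in(("new",(X<530)&(Z>34)),("old",(X>530)&(Z>39))):
        N,L,S,C=cv2.connectedComponentsWithStats((ok&s&(Z<80)&(Y>0)&(Y<340)).astype(np.uint8))
        for i in range(1,N):
            if S[i,4]<25: continue
            P=W[L==i]; r=cv2.minAreaRect(P[:,:2].astype(np.float32)); print(l,S[i,4],np.round(r[0],1),np.round(r[1],1),round(r[2],1),"z",np.percentile(P[:,2],[50,95]).round(1))
E
python3 -c "
from meas import meas; meas('w2')"
```

```text
w2 blue 12341 [447.6 244.1] [250.4 134.4] 83.8 z [4.2 5.9 7.4]
w2 dark 6431 [622.2 182.3] [241.4 135.4] 84.9 z [4.3 5.9 8.6]
new 211 [386.9 147.5] [15.6 20.1] 81.6 z [41.3 46.3]
new 181 [389.8 173.1] [15.3 19.8] 83.3 z [41.4 46.4]
new 192 [393.2 207.4] [15.4 20. ] 84.3 z [41.3 46.4]
new 192 [395.8 232.1] [15.4 19.8] 82.0 z [41.2 46.3]
new 175 [399.2 265.8] [15.4 20.4] 87.4 z [41.6 46. ]
new 203 [402.3 292. ] [15.6 19.9] 84.0 z [41.1 46.1]
new 160 [406.1 325.9] [14.8 19.7] 83.9 z [42.3 46.1]
new 171 [486.  136.9] [15.1 19.1] 81.3 z [41.6 46.2]
new 153 [488.8 162.7] [14.8 19.9] 82.7 z [41.9 46. ]
new 161 [492.5 196.3] [14.9 19.9] 83.9 z [41.1 46. ]
new 161 [495.3 222.1] [14.9 19.9] 84.5 z [41.7 46. ]
new 148 [499.1 255.7] [14.8 19.6] 86.2 z [41.8 45.9]
new 172 [501.8 281.6] [15.2 19.1] 87.1 z [40.8 45.7]
new 135 [505.2 315. ] [15.  19.1] 82.5 z [41.4 45.9]
new 73 [507.5 336.6] [ 6.6 19.1] 89.3 z [36.4 39.4]
old 1852 [611.5  88.5] [ 41.5 124.2] 84.7 z [56.2 60.8]
old 1527 [622.8 207.9] [ 40.8 123.7] 84.5 z [49.3 53.6]
old 1052 [621.3 142.4] [ 28.6 129. ] 85.8 z [46.7 49.5]
old 95 [570.7 167.9] [10.3 19.8] 83.8 z [43.5 45.9]
old 1681 [630.1 267.5] [ 41.  119.9] 84.6 z [59.2 64.5]
old 80 [667.1 127.6] [10.4 19.9] 81.8 z [43.4 46.2]
old 75 [670.1 158.6] [ 9.4 19.2] 83.5 z [43.6 46.7]
```

Run:
```python
from h import *
z=np.load("w2.npz");W=z["W"];v,u=np.mgrid[:384,:512];X,Y,Z=W[...,0],W[...,1],W[...,2]
m=(Z>90)&(Z<330)&(X>450)&(X<720)&(v<245);print("tall: max y",Y[m].max() if m.any() else None,Z[m].max())
t=np.load("top0.npz")["W"];m=(t[...,2]>90)&(t[...,0]>500)&(t[...,0]<720)&(t[...,1]<90);print("top tall max y",np.percentile(t[m][:,1],99),t[m][:,2].max())
a=np.array([.995,-.0995]);b=np.array([.0995,.995])
for n,c in dict(torch=(630.1,267.3),red=(623.9,207.7),marker=(617.7,148),green=(611.5,88.5)).items():
    q=W[...,:2]-np.array(c); s=q@a; l=q@b; k=(abs(l)<5)&(Z>36)&(abs(s)<85)&(v<258); k2=(abs(s)<25)&(Z>38)&(abs(l)<25)&(v<258)
    h=(abs(s)<25)&(abs(l)<25)
    print(n,"along",np.percentile(s[k],[.5,99.5]).round(1),"across",np.percentile(l[k2],[1,99]).round(1),"top z",np.percentile(Z[h&(abs(l)<4)],[50,90]).round(1))
go([611.5,88.5,120])
```

```text
tall: max y -110.1052271913309 121.76248179205112
top tall max y -89.31359468507141 408.8019479069085
torch along [-59.2  56.9] across [-11.9  11.1] top z [61.5 62.8]
red along [-62.7  59.5] across [-11.2  10.8] top z [52.8 54. ]
marker along [-60.3  67. ] across [-7.8  8.7] top z [48.  49.4]
green along [-61.8  60.4] across [-14.8  14.8] top z [59.9 60.9]
pos [531.4 204.3 381.3] toolz [ 0. -0. -1.] yaw y 84.31 shift [ -91.2 -107.2  261.3] F [0.3 0.3 0.7] grip 1.002187916695311 0.0 t 3.15
```

```bash
python3 -m jog '[{"tx":-18,"ty":-21.4,"tz":50,"ax":0,"ay":0,"az":0,"jaw":-0.05},{"tx":-18,"ty":-21.4,"tz":50,"ax":0,"ay":0,"az":0,"jaw":-0.05},{"tx":-18,"ty":-21.4,"tz":50,"ax":0,"ay":0,"az":0,"jaw":-0.05},{"tx":-18,"ty":-21.4,"tz":50,"ax":0,"ay":0,"az":0,"jaw":-0.05},{"tx":-18,"ty":-21.4,"tz":50,"ax":0,"ay":0,"az":0,"jaw":-0.05}]'
python3 -m jog '[{"tx":0,"ty":0,"tz":0,"ax":0,"ay":0,"az":0,"jaw":-0.05},{"tx":0,"ty":0,"tz":0,"ax":0,"ay":0,"az":0,"jaw":-0.05},{"tx":0,"ty":0,"tz":0,"ax":0,"ay":0,"az":0,"jaw":-0.05}]'
python3 - <<'E'
from h import *
go([610.8,88.5,25])
E
```

```text
time_s: 3.78
eef_pos: [610.9, 88.2, 129.9]
ee_rot: [0.0, 0.049, 0.999, 0.0]
force: [1.7, 0.4, -0.2]
grip_width: 0.525
grip_force: 0.0
time_s: 4.15
eef_pos: [611.1, 89.8, 133.6]
ee_rot: [0.002, 0.048, 0.999, 0.0]
force: [-0.4, -0.3, 0.1]
grip_width: 0.526
grip_force: 0.0
pos [611.1  89.8 133.6] toolz [ 3.6e-03 -1.0e-04 -1.0e+00] yaw y 84.45 shift [  0.5  -1.3 108.6] F [-0.4 -0.3  0.1] grip 0.5264430574719527 0.0 t 4.15
```

```bash
python3 -m jog '[{"tx":0.5,"ty":-1.3,"tz":38,"ax":0,"ay":0,"az":0,"jaw":-0.05},{"tx":0,"ty":0,"tz":38,"ax":0,"ay":0,"az":0,"jaw":-0.05},{"tx":0,"ty":0,"tz":20,"ax":0,"ay":0,"az":0,"jaw":-0.05},{"tx":0,"ty":0,"tz":12.5,"ax":0,"ay":0,"az":0,"jaw":-0.05},{"tx":0,"ty":0,"tz":0,"ax":0,"ay":0,"az":0,"jaw":-0.05}]' 30
python3 -m jog '[{"tx":0,"ty":0,"tz":0,"ax":0,"ay":0,"az":0,"jaw":1},{"tx":0,"ty":0,"tz":0,"ax":0,"ay":0,"az":0,"jaw":1},{"tx":0,"ty":0,"tz":0,"ax":0,"ay":0,"az":0,"jaw":1},{"tx":0,"ty":0,"tz":0,"ax":0,"ay":0,"az":0,"jaw":1}]' 40
python3 - <<'E'
from h import *
go([610.8,88.5,25])
E
```

```text
time_s: 4.78
eef_pos: [610.0, 88.0, 23.2]
ee_rot: [0.0, 0.049, 0.999, 0.0]
force: [-0.5, -0.1, 0.0]
grip_width: 0.529
grip_force: 0.0
time_s: 5.28
eef_pos: [610.9, 90.4, 24.9]
ee_rot: [0.002, 0.049, 0.999, 0.002]
force: [0.8, 14.1, 3.6]
grip_width: 0.337
grip_force: 39.4
pos [610.9  90.4  24.9] toolz [ 0.0039  0.0038 -1.    ] yaw y 84.41 shift [-0.1 -1.9 -0.1] F [ 0.8 14.1  3.6] grip 0.33695692306996855 39.4494491815567 t 5.275
```

```bash
python3 -m jog '[{"tx":0,"ty":0,"tz":-25,"ax":0,"ay":0,"az":0,"jaw":1},{"tx":0,"ty":0,"tz":-40,"ax":0,"ay":0,"az":0,"jaw":1},{"tx":5,"ty":6,"tz":-25,"ax":0,"ay":0,"az":0,"jaw":1},{"tx":22,"ty":28,"tz":0,"ax":0,"ay":0,"az":0,"jaw":1},{"tx":30,"ty":39,"tz":0,"ax":0,"ay":0,"az":0,"jaw":1}]'
python3 -m jog '[{"tx":30,"ty":39,"tz":0,"ax":0,"ay":0,"az":0,"jaw":1},{"tx":30,"ty":39,"tz":0,"ax":0,"ay":0,"az":0,"jaw":1},{"tx":30,"ty":39,"tz":0,"ax":0,"ay":0,"az":0,"jaw":1},{"tx":22,"ty":28,"tz":0,"ax":0,"ay":0,"az":0,"jaw":1},{"tx":8,"ty":10,"tz":0,"ax":0,"ay":0,"az":0,"jaw":1}]'
python3 -m jog '[{"tx":0,"ty":0,"tz":0,"ax":0,"ay":0,"az":0,"jaw":1},{"tx":0,"ty":0,"tz":0,"ax":0,"ay":0,"az":0,"jaw":1},{"tx":0,"ty":0,"tz":0,"ax":0,"ay":0,"az":0,"jaw":1}]'
python3 - <<'E'
from h import *
go([457.1,335.2,25])
E
```

```text
time_s: 5.9
eef_pos: [560.4, 166.2, 114.2]
ee_rot: [0.001, 0.05, 0.999, 0.0]
force: [0.4, 0.6, -2.0]
grip_width: 0.336
grip_force: 39.9
time_s: 6.52
eef_pos: [455.2, 333.4, 113.8]
ee_rot: [0.001, 0.048, 0.999, 0.0]
force: [0.0, 0.0, -1.3]
grip_width: 0.335
grip_force: 39.9
time_s: 6.9
eef_pos: [456.7, 331.0, 112.8]
ee_rot: [0.0, 0.05, 0.999, -0.0]
force: [-1.0, -0.0, -0.9]
grip_width: 0.339
grip_force: 39.9
pos [456.7 331.  112.8] toolz [ 1.e-04 -1.e-04 -1.e+00] yaw y 84.32 shift [ 0.   4.2 87.8] F [-1.  -0.  -0.9] grip 0.33874842592093246 39.94502551853657 t 6.9
```

```bash
python3 -m jog '[{"tx":0,"ty":4,"tz":30,"ax":0,"ay":0,"az":0,"jaw":1},{"tx":0,"ty":0,"tz":30,"ax":0,"ay":0,"az":0,"jaw":1},{"tx":0,"ty":0,"tz":16,"ax":0,"ay":0,"az":0,"jaw":1},{"tx":0,"ty":0,"tz":8,"ax":0,"ay":0,"az":0,"jaw":1},{"tx":0,"ty":0,"tz":0,"ax":0,"ay":0,"az":0,"jaw":1}]'
python3 -m jog '[{"tx":0,"ty":0,"tz":3,"ax":0,"ay":0,"az":0,"jaw":1},{"tx":0,"ty":0,"tz":0,"ax":0,"ay":0,"az":0,"jaw":1},{"tx":0,"ty":0,"tz":0,"ax":0,"ay":0,"az":0,"jaw":1}]'
python3 - <<'E'
from h import *
go([457.1,335.2,25])
E
```

```text
time_s: 7.52
eef_pos: [456.7, 335.8, 29.0]
ee_rot: [0.0, 0.049, 0.999, 0.0]
force: [0.4, -0.0, -1.7]
grip_width: 0.34
grip_force: 39.9
time_s: 7.9
eef_pos: [456.6, 335.9, 26.1]
ee_rot: [0.0, 0.049, 0.999, 0.0]
force: [-0.1, 0.3, -2.0]
grip_width: 0.334
grip_force: 39.9
pos [456.6 335.9  26.1] toolz [ 5.e-04  2.e-04 -1.e+00] yaw y 84.4 shift [-0.6 -0.7  1.1] F [-0.1  0.3 -2. ] grip 0.3338075339391085 39.94532234966755 t 7.9
```

```bash
python3 -m jog '[{"tx":0,"ty":0,"tz":1.5,"ax":0,"ay":0,"az":0,"jaw":1},{"tx":0,"ty":0,"tz":0,"ax":0,"ay":0,"az":0,"jaw":1},{"tx":0,"ty":0,"tz":0,"ax":0,"ay":0,"az":0,"jaw":1}]'
python3 -m jog '[{"tx":0,"ty":0,"tz":0,"ax":0,"ay":0,"az":0,"jaw":-0.05},{"tx":0,"ty":0,"tz":0,"ax":0,"ay":0,"az":0,"jaw":-0.05},{"tx":0,"ty":0,"tz":0,"ax":0,"ay":0,"az":0,"jaw":-0.05}]'
python3 -m jog '[{"tx":0,"ty":0,"tz":-15,"ax":0,"ay":0,"az":0,"jaw":-0.05},{"tx":0,"ty":0,"tz":-45,"ax":0,"ay":0,"az":0,"jaw":-0.05},{"tx":0,"ty":0,"tz":-50,"ax":0,"ay":0,"az":0,"jaw":-0.05},{"tx":-26,"ty":-50,"tz":-20,"ax":0,"ay":0,"az":0,"jaw":-0.05},{"tx":-26,"ty":-50,"tz":-20,"ax":0,"ay":0,"az":0,"jaw":-0.05}]'
python3 -m jog '[{"tx":-30,"ty":-50,"tz":-20,"ax":0,"ay":0,"az":0,"jaw":-0.05},{"tx":-30,"ty":-10,"tz":-50,"ax":0,"ay":0,"az":0,"jaw":-0.05},{"tx":0,"ty":0,"tz":-50,"ax":0,"ay":0,"az":0,"jaw":-0.05},{"tx":0,"ty":0,"tz":0,"ax":0,"ay":0,"az":0,"jaw":-0.05},{"tx":0,"ty":0,"tz":0,"ax":0,"ay":0,"az":0,"jaw":-0.05}]'
python3 - <<'E'
from h import *
go([618,148,110])
c,W=wrist("w3")
from meas import meas; meas("w3")
E
```

```text
time_s: 8.28
eef_pos: [456.7, 336.0, 25.0]
ee_rot: [0.0, 0.049, 0.999, 0.0]
force: [-2.9, -0.2, 5.5]
grip_width: 0.335
grip_force: 40.4
time_s: 8.65
eef_pos: [456.4, 335.8, 24.2]
ee_rot: [-0.0, 0.049, 0.999, -0.0]
force: [0.8, 0.2, -0.4]
grip_width: 0.525
grip_force: 0.0
time_s: 9.28
eef_pos: [498.7, 230.2, 176.4]
ee_rot: [0.001, 0.048, 0.999, 0.0]
force: [0.6, -0.8, 0.0]
grip_width: 0.523
grip_force: 0.0
time_s: 9.9
eef_pos: [551.8, 165.7, 294.2]
ee_rot: [-0.0, 0.049, 0.999, -0.0]
force: [0.4, -0.6, -0.7]
grip_width: 0.524
grip_force: 0.0
pos [551.8 165.7 294.2] toolz [-5.e-04 -1.e-04 -1.e+00] yaw y 84.41 shift [-67.7 -11.1 184.1] F [ 0.4 -0.6 -0.7] grip 0.5241797679643827 0.0 t 9.9
w3 blue 17002 [450.3 232.1] [226.7 128.6] 84.43 z [4.4 5.8 7.2]
w3 dark 9277 [621.6 177.7] [250.  134.9] 84.69 z [4.5 6.  9. ]
new 184 [390.8 147.2] [15.2 12.4] 85.7 z [40.9 45.8]
new 177 [393.4 172.3] [14.7 12.9] 84.4 z [40.9 46. ]
new 183 [396.9 206.4] [15.4 12.9] 86.2 z [41.  45.9]
new 206 [400.  232.6] [15.6 12.7] 80.7 z [40.9 45.9]
new 167 [403.  265.9] [14.8 13.6] 85.4 z [41.9 46. ]
new 231 [405.8 
[... 405 characters left out ...]
 45.7]
old 1277 [615.3 148.3] [ 16.8 116.3] 84.4 z [46.9 49.5]
old 1788 [619.8 211. ] [ 31.6 116.8] 81.5 z [50.1 53.6]
old 152 [562.5  77.6] [10.8 19.7] 85.1 z [43.4 46.2]
old 133 [565.6 108.8] [10.2 20.2] 82.4 z [44.  46.5]
old 149 [568.2 137.3] [10.3 20.1] 83.2 z [43.4 46.2]
old 137 [570.8 167.6] [10.4 20.1] 84.9 z [43.7 46. ]
old 129 [573.4 196.7] [ 8.7 20. ] 85.9 z [43.8 46.1]
old 122 [578.8 256.3] [ 9.7 19.9] 84.8 z [43.5 46.1]
old 2026 [625.7 272.6] [ 41.3 111.7] 79.4 z [59.2 63.5]
old 84 [667.3 159.2] [ 9.9 14.7] 84.7 z [43.2 45.7]
old 80 [661.7  99.5] [10.6 14. ] 84.1 z [43.  45.8]
old 84 [664.4 128.2] [ 9.9 14.2] 83.1 z [43.6 46.2]
old 70 [670.1 187.7] [ 8.  14.3] 85.2 z [43.5 45.7]
```

View pics/w3.png

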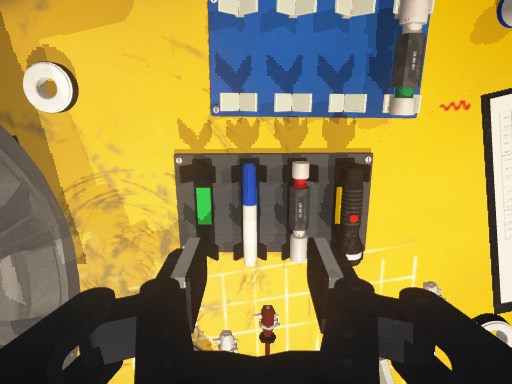

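The green gauge now lies in the leftmost blue seat (410,60) with its ends square to the yokes. The marker (250,215), red gauge (300,215) and torch (350,215) are unchanged.

```bash
python3 -m jog '[{"tx":-17.5,"ty":-2.5,"tz":45,"ax":0,"ay":0,"az":0,"jaw":-0.05},{"tx":-17.5,"ty":-2.5,"tz":45,"ax":0,"ay":0,"az":0,"jaw":-0.05},{"tx":-17.5,"ty":-2.5,"tz":45,"ax":0,"ay":0,"az":0,"jaw":-0.05},{"tx":-17.8,"ty":-2.8,"tz":35,"ax":0,"ay":0,"az":0,"jaw":-0.05},{"tx":0,"ty":0,"tz":0,"ax":0,"ay":0,"az":0,"jaw":-0.05}]'
python3 -m jog '[{"tx":0,"ty":0,"tz":0,"ax":0,"ay":0,"az":0,"jaw":-0.05},{"tx":0,"ty":0,"tz":0,"ax":0,"ay":0,"az":0,"jaw":-0.05},{"tx":0,"ty":0,"tz":0,"ax":0,"ay":0,"az":0,"jaw":-0.05}]'
python3 - <<'E'
from h import *
go([620.7,148.5,19])
E
```

```text
time_s: 10.58
eef_pos: [619.7, 148.2, 120.6]
ee_rot: [-0.004, 0.049, 0.999, -0.0]
force: [-0.2, -0.1, 0.8]
grip_width: 0.52
grip_force: 0.0
time_s: 10.95
eef_pos: [621.3, 148.8, 125.5]
ee_rot: [0.001, 0.049, 0.999, 0.0]
force: [-0.2, 0.3, -0.2]
grip_width: 0.523
grip_force: 0.0
pos [621.3 148.8 125.5] toolz [ 1.7e-03  1.0e-04 -1.0e+00] yaw y 84.42 shift [  0.7  -0.4 106.5] F [-0.2  0.3 -0.2] grip 0.5229134879481359 0.0 t 10.95
```

```bash
python3 -m jog '[{"tx":0.5,"ty":-0.4,"tz":38,"ax":0,"ay":0,"az":0,"jaw":-0.05},{"tx":0,"ty":0,"tz":36,"ax":0,"ay":0,"az":0,"jaw":-0.05},{"tx":0,"ty":0,"tz":20,"ax":0,"ay":0,"az":0,"jaw":-0.05},{"tx":0,"ty":0,"tz":12,"ax":0,"ay":0,"az":0,"jaw":-0.05},{"tx":0,"ty":0,"tz":0,"ax":0,"ay":0,"az":0,"jaw":-0.05}]' 20
python3 -m jog '[{"tx":0,"ty":0,"tz":0,"ax":0,"ay":0,"az":0,"jaw":1},{"tx":0,"ty":0,"tz":0,"ax":0,"ay":0,"az":0,"jaw":1},{"tx":0,"ty":0,"tz":0,"ax":0,"ay":0,"az":0,"jaw":1},{"tx":0,"ty":0,"tz":0,"ax":0,"ay":0,"az":0,"jaw":1},{"tx":0,"ty":0,"tz":0,"ax":0,"ay":0,"az":0,"jaw":1}]' 25
python3 - <<'E'
from h import *
go([620.7,148.5,19])
E
```

```text
time_s: 11.58
eef_pos: [620.8, 148.2, 18.4]
ee_rot: [0.0, 0.049, 0.999, -0.0]
force: [0.5, 0.3, 0.8]
grip_width: 0.529
grip_force: 0.0
time_s: 12.2
eef_pos: [621.6, 149.7, 19.9]
ee_rot: [0.002, 0.049, 0.999, 0.001]
force: [1.0, 8.5, 3.0]
grip_width: 0.188
grip_force: 26.8
pos [621.6 149.7  19.9] toolz [ 0.0033  0.0023 -1.    ] yaw y 84.41 shift [ 0.7 -1.3  0.9] F [1.  8.5 3. ] grip 0.1880035751718663 26.772868931293488 t 12.2
```

```bash
python3 -m jog '[{"tx":0,"ty":0,"tz":-20,"ax":0,"ay":0,"az":0,"jaw":1},{"tx":0,"ty":0,"tz":-40,"ax":0,"ay":0,"az":0,"jaw":1},{"tx":5,"ty":3,"tz":-30,"ax":0,"ay":0,"az":0,"jaw":1},{"tx":24,"ty":14,"tz":0,"ax":0,"ay":0,"az":0,"jaw":1},{"tx":32,"ty":19,"tz":0,"ax":0,"ay":0,"az":0,"jaw":1}]'
python3 -m jog '[{"tx":32,"ty":19,"tz":0,"ax":0,"ay":0,"az":0,"jaw":1},{"tx":32,"ty":19,"tz":0,"ax":0,"ay":0,"az":0,"jaw":1},{"tx":32,"ty":19,"tz":0,"ax":0,"ay":0,"az":0,"jaw":1},{"tx":20,"ty":12,"tz":0,"ax":0,"ay":0,"az":0,"jaw":1},{"tx":4.8,"ty":4.5,"tz":0,"ax":0,"ay":0,"az":0,"jaw":1}]'
python3 -m jog '[{"tx":0,"ty":0,"tz":0,"ax":0,"ay":0,"az":0,"jaw":1},{"tx":0,"ty":0,"tz":0,"ax":0,"ay":0,"az":0,"jaw":1},{"tx":0,"ty":0,"tz":0,"ax":0,"ay":0,"az":0,"jaw":1},{"tx":0,"ty":0,"tz":0,"ax":0,"ay":0,"az":0,"jaw":1}]'
python3 - <<'E'
from h import *
go([451.2,275.6,19])
E
```

```text
time_s: 12.82
eef_pos: [563.5, 189.9, 110.2]
ee_rot: [0.001, 0.049, 0.999, 0.0]
force: [0.0, 0.5, 0.4]
grip_width: 0.189
grip_force: 26.4
time_s: 13.45
eef_pos: [450.2, 275.5, 109.1]
ee_rot: [0.001, 0.048, 0.999, 0.0]
force: [0.8, 0.1, -0.3]
grip_width: 0.188
grip_force: 26.4
time_s: 13.95
eef_pos: [450.7, 274.6, 108.2]
ee_rot: [-0.0, 0.049, 0.999, -0.0]
force: [0.6, -0.2, 1.1]
grip_width: 0.187
grip_force: 26.4
pos [450.7 274.6 108.2] toolz [-1.e-04 -1.e-04 -1.e+00] yaw y 84.37 shift [-0.4  1.  89.2] F [ 0.6 -0.2  1.1] grip 0.18720933945363544 26.43762767314911 t 13.95
```

```bash
python3 -m jog '[{"tx":0,"ty":1,"tz":30,"ax":0,"ay":0,"az":0,"jaw":1},{"tx":0,"ty":0,"tz":30,"ax":0,"ay":0,"az":0,"jaw":1},{"tx":0,"ty":0,"tz":17,"ax":0,"ay":0,"az":0,"jaw":1},{"tx":0,"ty":0,"tz":9,"ax":0,"ay":0,"az":0,"jaw":1},{"tx":0,"ty":0,"tz":0,"ax":0,"ay":0,"az":0,"jaw":1}]'
python3 -m jog '[{"tx":0,"ty":0,"tz":3,"ax":0,"ay":0,"az":0,"jaw":1},{"tx":0,"ty":0,"tz":0,"ax":0,"ay":0,"az":0,"jaw":1},{"tx":0,"ty":0,"tz":0,"ax":0,"ay":0,"az":0,"jaw":1}]'
python3 - <<'E'
from h import *
go([451.2,275.6,19])
E
```

```text
time_s: 14.58
eef_pos: [450.7, 275.9, 22.4]
ee_rot: [0.0, 0.049, 0.999, 0.0]
force: [-0.0, 0.4, 0.1]
grip_width: 0.189
grip_force: 26.4
time_s: 14.95
eef_pos: [451.2, 276.1, 20.0]
ee_rot: [0.001, 0.049, 0.999, 0.0]
force: [1.9, 0.0, 4.8]
grip_width: 0.187
grip_force: 26.8
pos [451.2 276.1  20. ] toolz [ 1.8e-03  7.0e-04 -1.0e+00] yaw y 84.39 shift [-0.1 -0.5  1. ] F [1.9 0.  4.8] grip 0.18737906257496856 26.834653615951538 t 14.95
```

```bash
python3 -m jog '[{"tx":0,"ty":0,"tz":0,"ax":0,"ay":0,"az":0,"jaw":-0.05},{"tx":0,"ty":0,"tz":0,"ax":0,"ay":0,"az":0,"jaw":-0.05},{"tx":0,"ty":0,"tz":0,"ax":0,"ay":0,"az":0,"jaw":-0.05},{"tx":0,"ty":0,"tz":-15,"ax":0,"ay":0,"az":0,"jaw":-0.05},{"tx":0,"ty":0,"tz":-45,"ax":0,"ay":0,"az":0,"jaw":-0.05}]'
python3 -m jog '[{"tx":0,"ty":0,"tz":-40,"ax":0,"ay":0,"az":0,"jaw":-0.05},{"tx":-30,"ty":-8.2,"tz":0,"ax":0,"ay":0,"az":0,"jaw":-0.05},{"tx":-45,"ty":-12,"tz":0,"ax":0,"ay":0,"az":0,"jaw":-0.05},{"tx":-45,"ty":-12,"tz":0,"ax":0,"ay":0,"az":0,"jaw":-0.05},{"tx":-42,"ty":-12,"tz":0,"ax":0,"ay":0,"az":0,"jaw":-0.05}]'
python3 -m jog '[{"tx":-15,"ty":-5,"tz":0,"ax":0,"ay":0,"az":0,"jaw":-0.05},{"tx":0,"ty":0,"tz":0,"ax":0,"ay":0,"az":0,"jaw":-0.05},{"tx":0,"ty":0,"tz":0,"ax":0,"ay":0,"az":0,"jaw":-0.05},{"tx":0,"ty":0,"tz":0,"ax":0,"ay":0,"az":0,"jaw":-0.05},{"tx":0,"ty":0,"tz":0,"ax":0,"ay":0,"az":0,"jaw":-0.05}]'
python3 - <<'E'
from h import *
go([622.4,209.5,21])
E
```

```text
time_s: 15.58
eef_pos: [449.6, 275.5, 79.3]
ee_rot: [-0.002, 0.049, 0.999, -0.001]
force: [0.1, 0.2, 0.9]
grip_width: 0.527
grip_force: 0.0
time_s: 16.2
eef_pos: [608.8, 215.5, 120.5]
ee_rot: [0.0, 0.049, 0.999, 0.0]
force: [-0.1, 1.0, 0.1]
grip_width: 0.526
grip_force: 0.0
time_s: 16.82
eef_pos: [621.5, 210.1, 119.6]
ee_rot: [0.0, 0.049, 0.999, 0.0]
force: [0.2, -0.4, -0.3]
grip_width: 0.52
grip_force: 0.0
pos [621.5 210.1 119.6] toolz [ 1.e-04  0.e+00 -1.e+00] yaw y 84.43 shift [-0.9 -0.5 98.6] F [ 0.2 -0.4 -0.3] grip 0.5204003462700546 0.0 t 16.825
```

```bash
python3 -m jog '[{"tx":-0.7,"ty":-0.3,"tz":36,"ax":0,"ay":0,"az":0,"jaw":-0.05},{"tx":0,"ty":0,"tz":32,"ax":0,"ay":0,"az":0,"jaw":-0.05},{"tx":0,"ty":0,"tz":20,"ax":0,"ay":0,"az":0,"jaw":-0.05},{"tx":0,"ty":0,"tz":10,"ax":0,"ay":0,"az":0,"jaw":-0.05},{"tx":0,"ty":0,"tz":0,"ax":0,"ay":0,"az":0,"jaw":-0.05}]' 30
python3 -m jog '[{"tx":0,"ty":0,"tz":0,"ax":0,"ay":0,"az":0,"jaw":1},{"tx":0,"ty":0,"tz":0,"ax":0,"ay":0,"az":0,"jaw":1},{"tx":0,"ty":0,"tz":0,"ax":0,"ay":0,"az":0,"jaw":1},{"tx":0,"ty":0,"tz":0,"ax":0,"ay":0,"az":0,"jaw":1},{"tx":0,"ty":0,"tz":0,"ax":0,"ay":0,"az":0,"jaw":1}]' 40
python3 - <<'E'
from h import *
go([622.4,209.5,21])
E
```

```text
time_s: 17.45
eef_pos: [622.6, 209.4, 21.4]
ee_rot: [0.0, 0.049, 0.999, -0.0]
force: [-0.3, -0.2, 0.1]
grip_width: 0.522
grip_force: 0.0
time_s: 18.08
eef_pos: [623.3, 210.0, 22.6]
ee_rot: [0.001, 0.049, 0.999, 0.001]
force: [-1.0, 4.2, 6.5]
grip_width: 0.26
grip_force: 39.4
pos [623.3 210.   22.6] toolz [ 0.0026  0.0011 -1.    ] yaw y 84.41 shift [ 0.8 -0.6  1.6] F [-1.   4.2  6.5] grip 0.2604660588588238 39.44486103951931 t 18.075
```

```bash
python3 -m jog '[{"tx":0,"ty":0,"tz":-20,"ax":0,"ay":0,"az":0,"jaw":1},{"tx":0,"ty":0,"tz":-40,"ax":0,"ay":0,"az":0,"jaw":1},{"tx":5,"ty":0,"tz":-30,"ax":0,"ay":0,"az":0,"jaw":1},{"tx":24,"ty":-1,"tz":0,"ax":0,"ay":0,"az":0,"jaw":1},{"tx":36,"ty":-2,"tz":0,"ax":0,"ay":0,"az":0,"jaw":1}]'
python3 -m jog '[{"tx":36,"ty":-2,"tz":0,"ax":0,"ay":0,"az":0,"jaw":1},{"tx":36,"ty":-2,"tz":0,"ax":0,"ay":0,"az":0,"jaw":1},{"tx":26,"ty":-2,"tz":0,"ax":0,"ay":0,"az":0,"jaw":1},{"tx":15,"ty":-2,"tz":0,"ax":0,"ay":0,"az":0,"jaw":1},{"tx":0,"ty":0,"tz":0,"ax":0,"ay":0,"az":0,"jaw":1}]'
python3 -m jog '[{"tx":0,"ty":0,"tz":0,"ax":0,"ay":0,"az":0,"jaw":1},{"tx":0,"ty":0,"tz":0,"ax":0,"ay":0,"az":0,"jaw":1},{"tx":0,"ty":0,"tz":0,"ax":0,"ay":0,"az":0,"jaw":1},{"tx":0,"ty":0,"tz":0,"ax":0,"ay":0,"az":0,"jaw":1}]'
python3 - <<'E'
from h import *
go([444.8,216.7,21])
E
```

```text
time_s: 18.7
eef_pos: [557.2, 212.1, 112.3]
ee_rot: [0.001, 0.049, 0.999, -0.0]
force: [0.4, -0.0, -1.0]
grip_width: 0.259
grip_force: 39.3
time_s: 19.32
eef_pos: [444.0, 215.6, 112.2]
ee_rot: [0.0, 0.049, 0.999, -0.0]
force: [-0.3, 0.1, -1.8]
grip_width: 0.261
grip_force: 39.3
time_s: 19.82
eef_pos: [444.4, 215.7, 111.2]
ee_rot: [-0.0, 0.049, 0.999, -0.0]
force: [-0.5, 0.3, -1.0]
grip_width: 0.255
grip_force: 39.3
pos [444.4 215.7 111.2] toolz [-2.e-04 -1.e-04 -1.e+00] yaw y 84.39 shift [-0.3  1.1 90.2] F [-0.5  0.3 -1. ] grip 0.25534535381488704 39.348812252283096 t 19.825
```

```bash
python3 -m jog '[{"tx":-0.3,"ty":1,"tz":30,"ax":0,"ay":0,"az":0,"jaw":1},{"tx":0,"ty":0,"tz":30,"ax":0,"ay":0,"az":0,"jaw":1},{"tx":0,"ty":0,"tz":17,"ax":0,"ay":0,"az":0,"jaw":1},{"tx":0,"ty":0,"tz":9,"ax":0,"ay":0,"az":0,"jaw":1},{"tx":0,"ty":0,"tz":0,"ax":0,"ay":0,"az":0,"jaw":1}]'
python3 -m jog '[{"tx":0,"ty":0,"tz":3,"ax":0,"ay":0,"az":0,"jaw":1},{"tx":0,"ty":0,"tz":0,"ax":0,"ay":0,"az":0,"jaw":1},{"tx":0,"ty":0,"tz":0,"ax":0,"ay":0,"az":0,"jaw":1}]'
python3 - <<'E'
from h import *
go([444.8,216.7,22])
E
```

```text
time_s: 20.45
eef_pos: [444.7, 216.7, 25.2]
ee_rot: [-0.0, 0.049, 0.999, -0.0]
force: [0.4, -0.5, -1.1]
grip_width: 0.26
grip_force: 39.3
time_s: 20.82
eef_pos: [445.3, 216.8, 23.0]
ee_rot: [0.001, 0.049, 0.999, 0.0]
force: [-0.2, -0.4, 5.5]
grip_width: 0.261
grip_force: 39.8
pos [445.3 216.8  23. ] toolz [ 1.8e-03  4.0e-04 -1.0e+00] yaw y 84.38 shift [ 0.5 -0.2  1. ] F [-0.2 -0.4  5.5] grip 0.2605373055348464 39.8283002525568 t 20.825
```

```bash
python3 -m jog '[{"tx":0,"ty":0,"tz":0,"ax":0,"ay":0,"az":0,"jaw":-0.05},{"tx":0,"ty":0,"tz":0,"ax":0,"ay":0,"az":0,"jaw":-0.05},{"tx":0,"ty":0,"tz":0,"ax":0,"ay":0,"az":0,"jaw":-0.05},{"tx":0,"ty":0,"tz":-15,"ax":0,"ay":0,"az":0,"jaw":-0.05},{"tx":0,"ty":0,"tz":-45,"ax":0,"ay":0,"az":0,"jaw":-0.05}]'
python3 -m jog '[{"tx":0,"ty":0,"tz":-45,"ax":0,"ay":0,"az":0,"jaw":-0.05},{"tx":-30,"ty":12,"tz":0,"ax":0,"ay":0,"az":0,"jaw":-0.05},{"tx":-45,"ty":18,"tz":0,"ax":0,"ay":0,"az":0,"jaw":-0.05},{"tx":-45,"ty":18,"tz":0,"ax":0,"ay":0,"az":0,"jaw":-0.05},{"tx":-43,"ty":17,"tz":0,"ax":0,"ay":0,"az":0,"jaw":-0.05}]'
python3 -m jog '[{"tx":-15,"ty":6,"tz":0,"ax":0,"ay":0,"az":0,"jaw":-0.05},{"tx":0,"ty":0,"tz":0,"ax":0,"ay":0,"az":0,"jaw":-0.05},{"tx":0,"ty":0,"tz":0,"ax":0,"ay":0,"az":0,"jaw":-0.05},{"tx":0,"ty":0,"tz":0,"ax":0,"ay":0,"az":0,"jaw":-0.05},{"tx":0,"ty":0,"tz":0,"ax":0,"ay":0,"az":0,"jaw":-0.05}]'
python3 - <<'E'
from h import *
go([629.3,269.4,28])
E
```

```text
time_s: 21.45
eef_pos: [443.7, 216.4, 82.4]
ee_rot: [-0.002, 0.049, 0.999, -0.0]
force: [1.3, 0.1, 0.6]
grip_width: 0.524
grip_force: 0.0
time_s: 22.08
eef_pos: [614.7, 265.9, 128.6]
ee_rot: [0.001, 0.049, 0.999, 0.0]
force: [0.1, -0.4, 1.2]
grip_width: 0.524
grip_force: 0.0
time_s: 22.7
eef_pos: [628.5, 269.9, 127.7]
ee_rot: [0.0, 0.049, 0.999, 0.0]
force: [-0.8, 0.1, -0.2]
grip_width: 0.522
grip_force: 0.0
pos [628.5 269.9 127.7] toolz [ 2.e-04  0.e+00 -1.e+00] yaw y 84.4 shift [-0.8 -0.4 99.7] F [-0.8  0.1 -0.2] grip 0.522493463317084 0.0 t 22.7
```

```bash
python3 -m jog '[{"tx":-0.7,"ty":-0.3,"tz":36,"ax":0,"ay":0,"az":0,"jaw":-0.3},{"tx":0,"ty":0,"tz":32,"ax":0,"ay":0,"az":0,"jaw":-0.3},{"tx":0,"ty":0,"tz":20,"ax":0,"ay":0,"az":0,"jaw":-0.3},{"tx":0,"ty":0,"tz":11,"ax":0,"ay":0,"az":0,"jaw":-0.3},{"tx":0,"ty":0,"tz":0,"ax":0,"ay":0,"az":0,"jaw":-0.3}]' 30
python3 -m jog '[{"tx":0,"ty":0,"tz":0,"ax":0,"ay":0,"az":0,"jaw":1},{"tx":0,"ty":0,"tz":0,"ax":0,"ay":0,"az":0,"jaw":1},{"tx":0,"ty":0,"tz":0,"ax":0,"ay":0,"az":0,"jaw":1},{"tx":0,"ty":0,"tz":0,"ax":0,"ay":0,"az":0,"jaw":1},{"tx":0,"ty":0,"tz":0,"ax":0,"ay":0,"az":0,"jaw":1}]' 40
python3 - <<'E'
from h import *
go([629.3,269.4,28])
E
```

```text
time_s: 23.32
eef_pos: [629.5, 269.6, 28.3]
ee_rot: [-0.0, 0.049, 0.999, -0.0]
force: [-0.9, 0.1, -0.2]
grip_width: 0.647
grip_force: 0.0
time_s: 23.95
eef_pos: [630.1, 269.7, 29.6]
ee_rot: [0.001, 0.049, 0.999, 0.0]
force: [-1.3, -0.5, 6.0]
grip_width: 0.35
grip_force: 39.4
pos [630.1 269.7  29.6] toolz [ 2.e-03  4.e-04 -1.e+00] yaw y 84.4 shift [ 0.7 -0.4  1.6] F [-1.3 -0.5  6. ] grip 0.3502950766169915 39.38584506511688 t 23.95
```

```bash
python3 -m jog '[{"tx":0,"ty":0,"tz":-20,"ax":0,"ay":0,"az":0,"jaw":1},{"tx":0,"ty":0,"tz":-40,"ax":0,"ay":0,"az":0,"jaw":1},{"tx":5,"ty":-3,"tz":-30,"ax":0,"ay":0,"az":0,"jaw":1},{"tx":24,"ty":-18,"tz":0,"ax":0,"ay":0,"az":0,"jaw":1},{"tx":36,"ty":-26,"tz":0,"ax":0,"ay":0,"az":0,"jaw":1}]'
python3 -m jog '[{"tx":36,"ty":-26,"tz":0,"ax":0,"ay":0,"az":0,"jaw":1},{"tx":36,"ty":-26,"tz":0,"ax":0,"ay":0,"az":0,"jaw":1},{"tx":27,"ty":-20,"tz":0,"ax":0,"ay":0,"az":0,"jaw":1},{"tx":15,"ty":-12,"tz":0,"ax":0,"ay":0,"az":0,"jaw":1},{"tx":0,"ty":0,"tz":0,"ax":0,"ay":0,"az":0,"jaw":1}]'
python3 -m jog '[{"tx":0,"ty":0,"tz":0,"ax":0,"ay":0,"az":0,"jaw":1},{"tx":0,"ty":0,"tz":0,"ax":0,"ay":0,"az":0,"jaw":1},{"tx":0,"ty":0,"tz":0,"ax":0,"ay":0,"az":0,"jaw":1},{"tx":0,"ty":0,"tz":0,"ax":0,"ay":0,"az":0,"jaw":1}]'
python3 - <<'E'
from h import *
go([438.6,157.3,29])
E
```

```text
time_s: 24.58
eef_pos: [559.8, 228.9, 119.5]
ee_rot: [0.001, 0.049, 0.999, 0.0]
force: [0.3, -0.2, -1.1]
grip_width: 0.351
grip_force: 39.7
time_s: 25.2
eef_pos: [438.3, 156.5, 119.4]
ee_rot: [0.001, 0.049, 0.999, 0.0]
force: [0.4, 0.2, -1.7]
grip_width: 0.349
grip_force: 39.8
time_s: 25.7
eef_pos: [438.6, 156.8, 118.2]
ee_rot: [-0.0, 0.049, 0.999, -0.0]
force: [-0.2, 0.5, -1.2]
grip_width: 0.35
grip_force: 39.8
pos [438.6 156.8 118.2] toolz [-3.e-04 -0.e+00 -1.e+00] yaw y 84.41 shift [ 0.   0.5 89.2] F [-0.2  0.5 -1.2] grip 0.3501411004238055 39.76859092712402 t 25.7
```

```bash
python3 -m jog '[{"tx":0,"ty":0.5,"tz":30,"ax":0,"ay":0,"az":0,"jaw":1},{"tx":0,"ty":0,"tz":30,"ax":0,"ay":0,"az":0,"jaw":1},{"tx":0,"ty":0,"tz":17,"ax":0,"ay":0,"az":0,"jaw":1},{"tx":0,"ty":0,"tz":9,"ax":0,"ay":0,"az":0,"jaw":1},{"tx":0,"ty":0,"tz":0,"ax":0,"ay":0,"az":0,"jaw":1}]'
python3 -m jog '[{"tx":0,"ty":0,"tz":3,"ax":0,"ay":0,"az":0,"jaw":1},{"tx":0,"ty":0,"tz":0,"ax":0,"ay":0,"az":0,"jaw":1},{"tx":0,"ty":0,"tz":0,"ax":0,"ay":0,"az":0,"jaw":1}]'
python3 - <<'E'
from h import *
go([438.6,157.3,29])
E
```

```text
time_s: 26.32
eef_pos: [438.6, 157.2, 32.2]
ee_rot: [-0.0, 0.049, 0.999, -0.0]
force: [0.5, 0.3, -1.2]
grip_width: 0.351
grip_force: 39.8
time_s: 26.7
eef_pos: [439.2, 157.3, 30.1]
ee_rot: [0.001, 0.049, 0.999, 0.0]
force: [0.0, 0.1, 5.7]
grip_width: 0.353
grip_force: 40.2
pos [439.2 157.3  30.1] toolz [ 1.8e-03  2.0e-04 -1.0e+00] yaw y 84.38 shift [ 0.6 -0.   1.1] F [0.  0.1 5.7] grip 0.3532858791159234 40.24385869503021 t 26.7
```

```bash
python3 -m jog '[{"tx":0,"ty":0,"tz":0,"ax":0,"ay":0,"az":0,"jaw":-0.05},{"tx":0,"ty":0,"tz":0,"ax":0,"ay":0,"az":0,"jaw":-0.05},{"tx":0,"ty":0,"tz":0,"ax":0,"ay":0,"az":0,"jaw":-0.05},{"tx":0,"ty":0,"tz":-15,"ax":0,"ay":0,"az":0,"jaw":-0.05},{"tx":0,"ty":0,"tz":-45,"ax":0,"ay":0,"az":0,"jaw":-0.05}]'
python3 -m jog '[{"tx":0,"ty":0,"tz":-45,"ax":0,"ay":0,"az":0,"jaw":-0.05},{"tx":0,"ty":22,"tz":-50,"ax":0,"ay":0,"az":0,"jaw":-0.05},{"tx":0,"ty":22,"tz":-50,"ax":0,"ay":0,"az":0,"jaw":-0.05},{"tx":0,"ty":22,"tz":-50,"ax":0,"ay":0,"az":0,"jaw":-0.05},{"tx":0,"ty":22,"tz":-40,"ax":0,"ay":0,"az":0,"jaw":-0.05}]'
python3 -m jog '[{"tx":0,"ty":0,"tz":0,"ax":0,"ay":0,"az":0,"jaw":-0.05},{"tx":0,"ty":0,"tz":0,"ax":0,"ay":0,"az":0,"jaw":-0.05},{"tx":0,"ty":0,"tz":0,"ax":0,"ay":0,"az":0,"jaw":-0.05},{"tx":0,"ty":0,"tz":0,"ax":0,"ay":0,"az":0,"jaw":-0.05}]'
python3 - <<'E'
from h import *
go([430,245,330])
c,W=wrist("w4"); X,Y,Z=W[...,0],W[...,1],W[...,2]; v,u=np.mgrid[:384,:512]
a=np.array([.9945,-.105]);b=np.array([.105,.9945])
for n,c in dict(torch=(437.9,155),red=(444.2,214.5),marker=(450.6,273.8),green=(457,333.3)).items():
    q=W[...,:2]-np.array(c); s=q@a; l=q@b; V=(v<300)&(Z<80)
    k=(abs(l)<6)&(Z>36)&(abs(s)<85)&V; k2=(abs(s)<25)&(Z>38)&(abs(l)<25)&V
    nr=V&(abs(l)<4)&(s>-35)&(s<-25);fr=V&(abs(l)<4)&(s<35)&(s>25)
    y=V&(abs(l)<26)&(Z>40)&(Z<47.5); 
    print(n,"along",np.percentile(s[k],[.5,99.5]).round(1),"yokes",np.percentile(s[y&(abs(l)>13)],[1,99]).round(1),np.percentile(l[y],[1,99]).round(1),"across",np.percentile(l[k2],[1,99]).round(1),"z near/far",np.percentile(Z[nr],80).round(1),np.percentile(Z[fr],80).round(1))
E
```

```text
time_s: 27.32
eef_pos: [437.6, 157.1, 89.5]
ee_rot: [-0.002, 0.049, 0.999, -0.0]
force: [-0.1, -0.3, 0.5]
grip_width: 0.52
grip_force: 0.0
time_s: 27.95
eef_pos: [446.7, 245.4, 327.6]
ee_rot: [0.001, 0.049, 0.999, 0.0]
force: [0.6, 0.1, -0.6]
grip_width: 0.524
grip_force: 0.0
time_s: 28.45
eef_pos: [447.0, 244.4, 323.7]
ee_rot: [-0.001, 0.049, 0.999, -0.0]
force: [0.4, -0.2, -0.4]
grip_width: 0.525
grip_force: 0.0
pos [447.  244.4 323.7] toolz [-1.3e-03 -4.0e-04 -1.0e+00] yaw y 84.36 shift [17.  -1.1 -6.3] F [ 0.4 -0.2 -0.4] grip 0.524521054411099 0.0 t 28.45
torch along [-57.5  59.2] yokes [-59.9 136. ] [-20.4  24.9] across [-11.1  11.7] z near/far 62.1 63.5
red along [-60.6  60.8] yokes [-59.3 134.2] [-20.7  25.3] across [-11.1  11.2] z near/far 53.3 53.0
marker along [-63.3  65. ] yokes [-59.9 125.7] [-19.7  21. ] across [-8.1  8.3] z near/far 49.6 48.9
green along [-61.4  60.3] yokes [-59.3  59. ] [-20.3  20.8] across [-14.7  14.8] z near/far 59.9 60.0
```

View pics/w4.png

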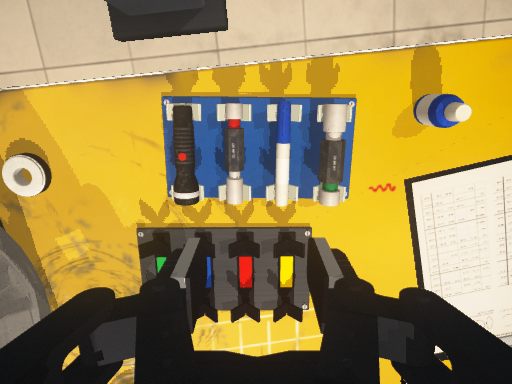

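All four lie centred to within about 1 mm and level in the blue rack. In the view the green gauge is at (333,160), the marker at (283,155), the red gauge at (235,155) and the torch at (184,155), which is green, marker, red, torch from world left to right. The bottle (440,110) and ring (25,175) still stand where they were.

```bash
python3 -c "
from rig import finish_job; print(finish_job())"
```

```text
the job is handed in; nothing more can be done
None
```

The job is handed in: the blue rack now holds green gauge, marker, red gauge and torch from left to right, each centred to about 1 mm in its V rests, with the ink bottle and setting ring left alone, in about 28 s of the 109 s allowed.

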